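# Lock the lift-off hinges and hold the box lid at 60 degrees

### The job

The blue lid of the fixings box has just been re-hung and needs its stay fitted: press both red locking pins of the white lift-off hinges down until they are fully home, and only then lift the lid by its steel bar handle to 60 degrees from closed, without letting it fall shut again or pushing it past 75 degrees, and hold it still there. Your program finishes while the gripper is still holding the lid, because nothing else keeps it open; leave the other tools and fittings on the bench where they lie.

Things in the scene. Friction and masses are not known exactly. Their poses are not given: they have to be found in the camera images.
- box: Plywood fixings box, fixed to the bench, 260 (its x) by 170 (its y) by 110 mm high, under a blue lid. Origin at the centre of its underside, z up. The hinge line runs along its x on its +y side, the handle bar is on its -y side. Two white hinge blocks (36 x 36 mm, 118 mm high) stand at its +y wall, at x = -70 and +70, y = 107 mm in its frame.
- lid_hinge (a point): Middle of the lid's hinge axis, 115 mm above the bench, at (0, 85, 115) mm in the box's frame. The axis runs along the box's x.
- lid_bar (a point): Middle of the lid's handle: round steel bar 12 mm thick, 130 mm long along the box's x, in the lid's plane, 222 mm from the hinge axis towards the box's -y, 115 mm above the bench when closed. An open gap of 48 mm lies between its centre line and the lid's edge, so fingers can pinch it from above (closing along the box's y); it can turn between them. Lid: blue, 264 x 170 x 10 mm.
- lid (a joint): Opening angle of the lid in rad: 0 closed (level), growing as the bar rises and swings over towards the box's +y; 1.047 is 60 degrees; stop at 1.75. It weighs about 0.45 kg and has a weak closing spring (0.10 N m per rad): it falls shut when let go. Holding it takes 1 to 4 N at the bar.
- near_pin_top (a point): Centre of the top face of one red locking pin's cap (cap 24 mm across, 10 mm thick), on the white hinge block at x = -70, y = 107 mm in the box's frame, behind the hinge line. 140 mm above the bench when fully up, 128 mm when fully home (10 mm above the block, 8 mm above the closed lid's top).
- near_pin (a joint): How far that pin is pressed down, m: 0 fully up, 0.012 fully home (cap on the block). It starts 6 to 12 mm proud. Stiff sliding fit: takes about 6 N plus a little for speed, stays where it is left.
- far_pin_top (a point): Centre of the top face of the other red locking pin's cap, same size and heights, on the white hinge block at x = +70, y = 107 mm in the box's frame.
- far_pin (a joint): How far that other pin is pressed down, m: 0 fully up, 0.012 fully home. Same stiffness and behaviour.
- screw_pot: Bystander: clear acrylic pot of wood screws, 76 mm across, 75 mm high. Origin at the centre of its underside.
- spare_hinge: Bystander: spare white lift-off hinge lying open, 92 by 78 by 12 mm. Origin at the centre of its underside.
- tape_measure: Bystander: yellow tape measure, 66 by 36 by 64 mm. Origin at the centre of its underside.
- level: Bystander: green plastic spirit level standing on edge, 400 mm (its x) by 24 mm by 50 mm high. Origin at the centre of its underside.
- lid_stay: Bystander: folded steel lid stay lying flat, about 165 mm long, 30 mm wide, 11 mm high. Origin near its middle, on its underside.
- screwdriver: Bystander: orange-handled screwdriver lying down, about 210 mm long. Origin near its middle, on its underside.

How it is judged:
By the outcome, as a careful person would: the job done as asked, in the order asked, and still so for the second after the job is handed in, while the arm keeps its last pose, push and grip.
It also fails if it takes over 54 s, if anything falls off the work surface, if the arm or the gripper's body presses on something with over 40 N, if the wrist force passes 120 N, or if a joint passes its speed limit or range.

### The arm

A 6-joint arm with a two-finger parallel gripper is mounted at the origin on the work surface. World frame = base frame: x ahead of the robot, y to its left, z up, the work surface at z = 0. Lengths are in m, angles in rad, forces in N, time in s.
With the tool pointing down it reaches from about 0.35 to 0.775 m from the base axis. Payload 7.3 kg.
Tool frame: the origin (TCP) lies at the centre of the arm's flange, where the gripper is bolted on; the fingertips stand 178 mm ahead of it and the grasp point (between the pads) lies robot.pinch_z ahead of it (robot.pinch_z is the distance from the TCP to the grasp point, in m); x points along the fingers, z is the direction in which the jaws open and shut, and the axes are right-handed (so a half turn about x gives the same grasp; the last joint's range is limited). The gripper opens to 92 mm and grips with 3 to 60 N. Pads are 19 mm wide; open, the fingers measure 130 mm over their backs; the gripper's body (75 mm by 190 mm) begins 47 mm behind the grasp point.
Start: joints at [-1.349, 0.342, 1.524, -0, 1.275, -0.146], TCP at [0.189, -0.49, 0.405] pointing down, gripper open.
Joint ranges: [-2.53, 2.53], [-0.77, 2.02], [0.04, 2.7], [-1, 4.14], [0.28, 2.66], [-3.11, 3.11]. Speed limits (rad/s): [2.57, 2.57, 3.14, 3.14, 3.14, 3.14].

### API

Orientations are given as [roll, pitch, yaw] about the fixed x, y, z axes, in that order (R = Rz(yaw) Ry(pitch) Rx(roll)).
In Python, from cell import robot gives the robot as it stands.
- The arm moves only by the shell command python3 -m jog 'ROWS' [FORCE]. ROWS is JSON, a list of rows, each an object of numbers: "fingers": the closure, from 0 (fully open) to 1 (shut); "x", "y", "z": the shift along the tool's x, y, z in cm; "spin": the turn about the tool's x in degrees. A call has 1 to 5 rows; each row is the pose to reach, as a shift and turn from the pose commanded when the call began, along the tool's axes at that moment; what a row does not reach only later rows make up. A row lasts 1/8 s, in which the tool goes at most 62.5 mm and 10.7 degrees, less where a joint would pass 70% of its speed; a pose out of reach is approached as far as the arm can. A call with a gripper value outside its range is refused whole. The fingers move at their own pace and stop on an object; FORCE is the grip in N (left out, the last holds). Time passes only in rows, so rows that repeat a pose let the fingers close. It gives the time, the measured TCP pose, the force and the opening at its end, in the units of the state.
- robot.observe(): the state, without advancing time (a new reading comes with each control period).
- robot.read_camera(name): name is "side" or "top"; returns a dict with "color" (420x560x3 uint8, red, green, blue), "mtx" (3x3 intrinsics, pixels), "k1" (the pictures are not rectified: a ray, as slopes to the right and down, at radius r is drawn at 1 + k1 r^2 times it, then the intrinsics apply), "view" (4x4, takes a point from world to camera coordinates). Camera axes: x right, y down, z forward; pixel columns grow to the right and rows downward; lengths in m; the calibration is good to about 2 mm. A picture is of the moment at which its call begins. There is no depth.
- robot.hand_in(): hands the job in, once; it reports no verdict.
Trained networks look in a picture, given as the dict that the camera call returned (one of the last four; its "shot" number tells which), for a name from the list of things; names that differ only in an ending like _2 or _b are one class to them, and where a whole thing is asked for, a point or a joint stands for the part that bears it (a point fixed in the world has none). Each returns a list of dicts, best first, with "conf" (0 to 1); they miss things now and then, are a little off and sometimes report something else, mostly with a low value. They report only what shows in the picture. A call takes as long as a camera call.
- robot.look_for(target, picture): "xy" ([column, row] in pixels, amid what is visible of it).
The state is a dict: "time": time; "qpos": joint angles; "qvel": joint speeds; "joint_efforts": joint torques, N m; "tool_pos": TCP position; "tool_rot": TCP orientation; "contact_force": force on the tool from outside, world axes, zero at the start; "torque": the same for the moment, N m; "opening": finger opening in m.
Only numpy, scipy, OpenCV 4.12 (cv2) and the standard library are available. Lean on these libraries where they do the work, as an engineer would, in place of code of your own. Each camera call takes 0.05 s, during which the arm holds its last target. There are 200 camera calls.

## Working session

There is one attempt and no reset: what is moved stays moved. The work goes in short steps, Python scripts to look and compute and a shell command to move; the robot and the scene stay as the last step left them, time stands still between calls to the robot, and variables do not carry over. Pictures are saved under pics/ and viewed, on a budget of 10 in all, crops included, one or two more only if the job needs it, and the job is handed in when it is done.

```bash
ls; mkdir -p pics; cat > h.py <<'E'
import numpy as np, cv2
from cell import robot
def shot(n,f=None):
    p=robot.read_camera(n)
    if f: cv2.imwrite('pics/'+f,cv2.cvtColor(np.asarray(p['color']),cv2.COLOR_RGB2BGR))
    return p
def proj(p,X):
    X=np.atleast_2d(X); V=np.array(p['view']); c=X@V[:3,:3].T+V[:3,3]
    s=c[:,:2]/c[:,2:]; s=s*(1+p['k1']*(s**2).sum(1,keepdims=True)); K=np.array(p['mtx'])
    return s@K[:2,:2].T+K[:2,2]
def ray(p,uv):
    K=np.array(p['mtx']); d=np.linalg.solve(K[:2,:2],np.array(uv,float)-K[:2,2]); s=d.copy()
    for _ in range(20): s=d/(1+p['k1']*(s@s))
    V=np.array(p['view']); R=V[:3,:3]; return -R.T@V[:3,3], R.T@np.array([*s,1])
def atz(p,uv,z):
    o,d=ray(p,uv); return o+d*(z-o[2])/d[2]
E
python3 - <<'E'
from h import *
print(robot.pinch_z, {k:np.round(v,3).tolist() for k,v in robot.observe().items()})
for n in('top','side'):
    p=shot(n,n+'0.png')
    for t in('box','near_pin_top','far_pin_top','lid_bar','lid'):
        r=robot.look_for(t,p); print(n,t,[(np.round(a['xy'],1).tolist(),round(a['conf'],2)) for a in r[:3]])
    print(ray(p,[280,210]))
E
```

```text
pics
0.1592 {'time': 0.0, 'qpos': [-1.349, 0.343, 1.525, -0.0, 1.275, -0.146], 'qvel': [0.001, -0.0, -0.0, -0.001, 0.0, 0.0], 'joint_efforts': [-0.0, -43.125, -24.422, 0.072, 0.056, -0.0], 'tool_pos': [0.189, -0.49, 0.404], 'tool_rot': [3.008, 1.569, 1.805], 'contact_force': [-0.082, 0.186, 0.429], 'torque': [0.007, 0.029, -0.014], 'opening': 0.092}
top box [([236.9, 238.0], 0.64)]
top near_pin_top []
top far_pin_top [([191.8, 220.6], 0.42)]
top lid_bar [([241.7, 239.5], 0.64), ([421.3, 240.4], 0.63)]
top lid [([239.9, 237.6], 0.64)]
(array([ 0.32926011, -0.04257387,  1.42385201]), array([ 0.21750771,  0.00708135, -0.97610091]))
side box [([268.7, 255.0], 0.62), ([274.7, 242.9], 0.46)]
side near_pin_top [([269.6, 282.5], 0.44)]
side far_pin_top []
side lid_bar [([277.6, 243.9], 0.83), ([271.4, 255.0], 0.53)]
side lid [([274.3, 245.1], 0.63)]
(array([0.08746837, 0.48142401, 0.9140299 ]), array([ 0.479098  , -0.46380424, -0.74528053]))
```

View pics/top0.png

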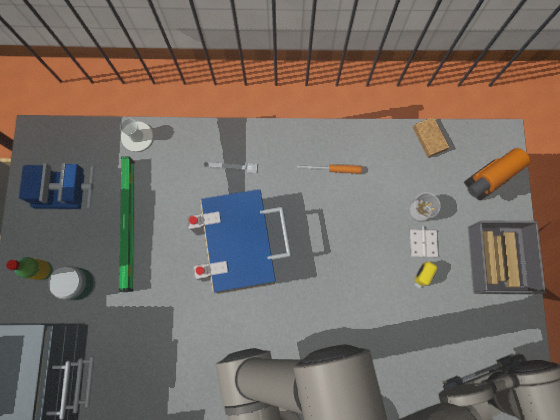

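View pics/side0.png

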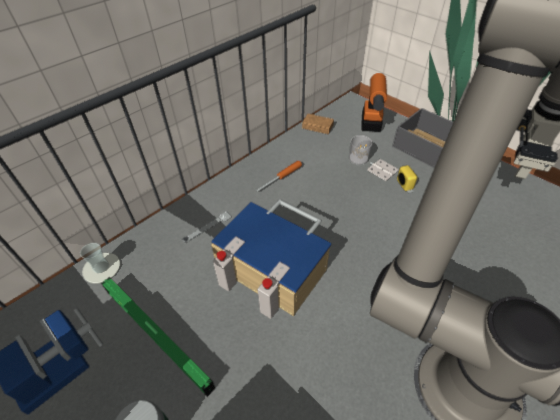

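The top view shows red pins at about (193,221) and (200,271), and the bar on the right at about (286,232). Box x is roughly world x. Next I fit the box pose.

```bash
cat > fit.py <<'E'
from h import *
from scipy.optimize import least_squares
P={n:shot(n) for n in('top','side')}
obs={}
for n,p in P.items():
    hsv=cv2.cvtColor(p['color'],cv2.COLOR_RGB2HSV); x,y=[240,240] if n=='top' else [270,250]
    roi=np.zeros(hsv.shape[:2],np.uint8); roi[y-70:y+70,x-75:x+75]=255
    red=(cv2.inRange(hsv,(0,150,90),(6,255,255))|cv2.inRange(hsv,(174,150,90),(180,255,255)))&roi
    k,l,s,c=cv2.connectedComponentsWithStats(red)
    i=[j for j in range(1,k) if s[j,4]>=15]; obs[n]=c[i]; print(n,c[i].round(1).tolist(),s[i,4])
    blue=cv2.inRange(hsv,(100,120,50),(125,255,255))&roi
    k,l,s,c=cv2.connectedComponentsWithStats(blue); j=1+s[1:,4].argmax()
    h=cv2.convexHull(np.argwhere(l==j)[:,::-1].astype(np.int32))[:,0]
    q=cv2.minAreaRect(h); a=cv2.approxPolyDP(h.reshape(-1,1,2),7,True)[:,0]; print('lid',a.tolist(),cv2.boxPoints(q).round(1).tolist())
    obs[n+'l']=a
def W(v,b):
    c,s=np.cos(v[2]),np.sin(v[2]); b=np.atleast_2d(b); return np.c_[v[0]+c*b[:,0]-s*b[:,1],v[1]+s*b[:,0]+c*b[:,1],b[:,2]]
L=[(sx*.132,y,.12) for sx in(-1,1) for y in(.085,-.085)]
def res(v):
    r=[]
    for n in P:
        q=proj(P[n],W(v,[(-.07,.107,.136-v[3]),(.07,.107,.136-v[4])]))
        for u in q: 
            d=obs[n]-u; r+=list(2*d[(d**2).sum(1).argmin()])
        for u in proj(P[n],W(v,L)):
            d=obs[n+'l']-u; d=d[(d**2).sum(1).argmin()]; r+=list(np.clip(d,-6,6))
    return np.array(r)
g=atz(P['top'],[240,240],.12); print('lid ctr',g)
R=[least_squares(res,[g[0],g[1],y,.003,.003],x_scale=[.01,.01,.05,.003,.003],loss='soft_l1') for y in np.radians([-20,-10,0,10,20])]
f=min(R,key=lambda f:f.cost); v=f.x; print(v.round(4),np.degrees(v[2]),f.cost); print(res(v).round(1))
print('pins',W(v,[(-.07,.107,.14-v[3]),(.07,.107,.14-v[4])]).round(4),'bar',W(v,[(0,-.137,.115)]).round(4))
T=P['top']; im=cv2.cvtColor(T['color'],cv2.COLOR_RGB2BGR)
np.save('box.npy',v)
pts=W(v,L+[(-.065,-.137,.115),(.065,-.137,.115),(-.07,.107,.14-v[3]),(.07,.107,.14-v[4])])
out=[]
for n,(x,y) in dict(top=(240,240),side=(270,250)).items():
    im=cv2.cvtColor(P[n]['color'],cv2.COLOR_RGB2BGR)[y-80:y+80,x-80:x+80]; im=cv2.resize(im,None,fx=2.5,fy=2.5)
    for u in proj(P[n],pts): cv2.circle(im,tuple(((u-[x-80,y-80]+.5)*2.5).astype(int).tolist()),2,(0,255,255),-1)
    out.append(im)
cv2.imwrite('pics/fit.png',np.hstack(out))
E
python3 fit.py
```

```text
top [[192.6, 219.9], [199.4, 270.2]] [45 46]
lid [[274, 280], [214, 291], [202, 199], [259, 190]] [[198.89999389648438, 198.6999969482422], [260.1000061035156, 188.89999389648438], [274.8999938964844, 281.5], [213.6999969482422, 291.29998779296875]]
side [[221.0, 254.9], [266.7, 283.0]] [67 72]
lid [[330, 245], [295, 291], [212, 241], [252, 203]] [[211.6999969482422, 241.39999389648438], [242.39999389648438, 190.3000030517578], [331.0, 243.39999389648438], [300.29998779296875, 294.6000061035156]]
lid ctr [0.53424807 0.07667242 0.12      ]
[ 0.5358  0.0869  0.1706 -0.0018 -0.0016] 9.774798477172453 12.860257771588905
[-0.7 -0.5 -1.6 -0.   2.1 -1.5 -0.3 -1.9  2.4  0.5 -0.4  1.   0.1  0.2
  0.1  0.2  0.9 -2.3 -0.9  0.4  2.7 -0.8  2.1  0.8]
pins [[0.4486 0.1805 0.1418]
 [0.5866 0.2042 0.1416]] bar [[ 0.559  -0.0481  0.115 ]]
```

View pics/fit.png

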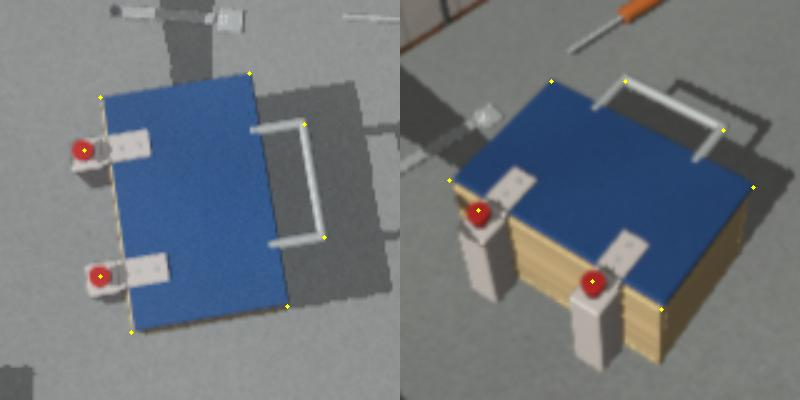

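```bash
cat > go.py <<'E'
from h import *
from scipy.spatial.transform import Rotation as Ro
def st():
    s=robot.observe(); R=Ro.from_euler('xyz',s['tool_rot']).as_matrix(); return s,np.array(s['tool_pos']),R
def shift(tgt,l=.178):   # point l ahead of the flange -> tgt, tool down
    s,t,R=st(); print('tip',(t+l*R[:,0]).round(4),'shift cm',(R.T@(np.array(tgt)-t-l*R[:,0])*100).round(2))
def spins():
    s,t,R=st(); v=np.load('box.npy'); by=np.array([-np.sin(v[2]),np.cos(v[2]),0])
    a=np.degrees(np.arctan2(-R[:,1]@by,R[:,2]@by)); print('spin',a,(a+360)%360-180,'q',np.round(s['qpos'],3),'t',s['time'],'F',np.round(s['contact_force'],1)); print(R.round(3))
E
python3 - <<'E'
from go import *
spins(); shift([.45,-.25,.24]); shift([.4486,.1805,.19])
E
```

```text
spin -168.69932369411745 11.300676305882547 q [-1.349  0.342  1.524  0.     1.275 -0.146] t 0.7 F [-0.5  1.  -0.2]
[[ 0.     0.933  0.36 ]
 [-0.     0.36  -0.933]
 [-1.     0.     0.   ]]
tip [ 0.1888 -0.4899  0.2268] shift cm [ -1.33  33.   -12.99]
tip [ 0.1888 -0.4899  0.2268] shift cm [  3.67  48.35 -53.21]
```

```bash
python3 -m jog '[{"fingers":1,"x":-1.3,"y":8,"z":-3,"spin":5},{"fingers":1,"x":-1.3,"y":14,"z":-6,"spin":11.3},{"fingers":1,"x":-1.3,"y":20,"z":-8,"spin":11.3},{"fingers":1,"x":-1.3,"y":26,"z":-12,"spin":11.3},{"fingers":1,"x":-1.3,"y":30,"z":-16,"spin":11.3}]' 20; python3 - <<'E'
from go import *
spins(); shift([.4486,.1805,.17])
E
```

```text
time: 1.32
tool_pos: [0.3968, -0.2581, 0.4177]
tool_rot: [0.819, 1.57, -0.582]
contact_force: [0.6, 0.5, 0.1]
opening: 0.0463
spin 179.9951923592586 -0.004807640741432806 q [-0.739  0.236  1.636  0.     1.268  0.661] t 1.325 F [0.6 0.5 0.1]
[[ 0.001  0.985  0.17 ]
 [-0.     0.17  -0.985]
 [-1.     0.001  0.001]]
tip [ 0.397  -0.2582  0.2397] shift cm [  6.96  12.53 -42.36]
```

```bash
python3 -m jog '[{"fingers":1,"x":0,"y":3,"z":-6},{"fingers":1,"x":0,"y":6,"z":-12},{"fingers":1,"x":0,"y":8,"z":-18},{"fingers":1,"x":1,"y":10,"z":-24},{"fingers":1,"x":2,"y":11,"z":-30}]'; python3 -m jog '[{"x":0,"y":0,"z":0},{"x":0,"y":0,"z":0}]';  python3 - <<'E'
from go import *
spins(); shift([.4486,.1805,.17])
E
```

```text
spin 179.9951923592586 -0.004807640741432806 q [-0.739  0.236  1.636  0.     1.268  0.661] t 1.325 F [0.6 0.5 0.1]
[[ 0.001  0.985  0.17 ]
 [-0.     0.17  -0.985]
 [-1.     0.001  0.001]]
tip [ 0.397  -0.2582  0.2397] shift cm [  6.96  12.53 -42.36]$[0]: bad value
$[0]: bad value
```

```bash
python3 -m jog '[{"fingers":1,"x":0,"y":3,"z":-6,"spin":0},{"fingers":1,"x":0,"y":6,"z":-12,"spin":0},{"fingers":1,"x":0,"y":8,"z":-18,"spin":0},{"fingers":1,"x":1,"y":10,"z":-24,"spin":0},{"fingers":1,"x":2,"y":11,"z":-30,"spin":0}]' && python3 -m jog '[{"fingers":1,"x":0,"y":0,"z":0,"spin":0},{"fingers":1,"x":0,"y":0,"z":0,"spin":0}]';  python3 - <<'E'
from go import *
spins(); shift([.4486,.1805,.17])
E
```

```text
time: 1.95
tool_pos: [0.4531, 0.0465, 0.3994]
tool_rot: [1.293, 1.569, -0.107]
contact_force: [0.6, 0.2, 0.1]
opening: 0.0009
time: 2.2
tool_pos: [0.453, 0.0444, 0.3994]
tool_rot: [0.283, 1.57, -1.116]
contact_force: [-0.6, -0.5, 0.3]
opening: 0.0004
spin -179.93886811744676 0.06113188255324076 q [-7.100e-02  2.190e-01  1.713e+00 -1.000e-03  1.210e+00  1.329e+00] t 2.2 F [-0.6 -0.5  0.3]
[[ 0.     0.985  0.171]
 [-0.001  0.171 -0.985]
 [-1.     0.     0.001]]
tip [0.453  0.0443 0.2214] shift cm [  5.13   1.89 -13.49]
```

```bash
python3 -m jog '[{"fingers":1,"x":0,"y":1,"z":-6,"spin":0},{"fingers":1,"x":1,"y":1.9,"z":-12,"spin":0},{"fingers":1,"x":5,"y":1.9,"z":-13.5,"spin":0},{"fingers":1,"x":6.1,"y":1.9,"z":-13.5,"spin":0},{"fingers":1,"x":6.1,"y":1.9,"z":-13.5,"spin":0}]';  python3 - <<'E'
from go import *
spins(); shift([.4486,.1805,.14])
out=[]
for n,(x,y) in dict(top=(200,250),side=(260,260)).items():
    p=shot(n); out.append(cv2.resize(p['color'][y-80:y+80,x-80:x+80,::-1],None,fx=2.5,fy=2.5))
cv2.imwrite('pics/pin1.png',np.hstack(out))
E
```

```text
time: 2.82
tool_pos: [0.4494, 0.1791, 0.3383]
tool_rot: [-1.066, 1.57, -2.468]
contact_force: [-0.0, -0.7, 1.2]
opening: 0.0003
spin 179.86969357974212 -0.13030642025785255 q [ 2.210e-01  3.360e-01  1.734e+00 -1.000e-03  1.073e+00  1.624e+00] t 2.825 F [-0.  -0.7  1.2]
[[-0.001  0.986  0.168]
 [-0.001  0.168 -0.986]
 [-1.    -0.001  0.001]]
tip [0.4492 0.179  0.1603] shift cm [ 2.03 -0.03 -0.16]
```

View pics/pin1.png

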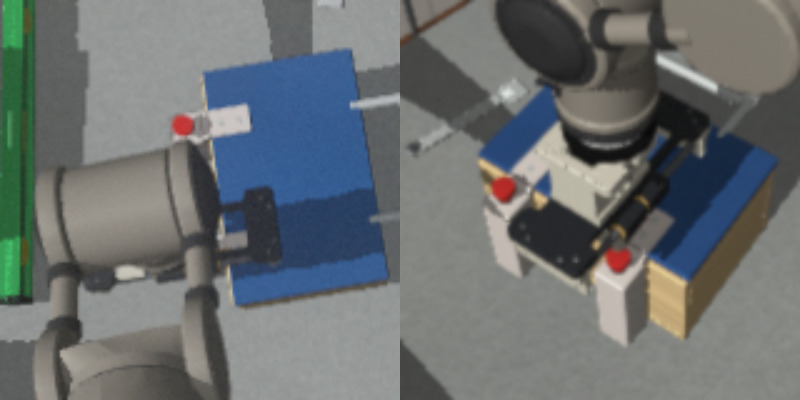

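```bash
python3 - <<'E'
from go import *
p=shot('side','s2.png'); s,t,R=st(); 
im=p['color'][100:370,130:400,::-1].copy(); im=cv2.resize(im,None,fx=2.2,fy=2.2)
for l,c in((0,(255,0,255)),(.1124,(255,255,0)),(.159,(0,255,0)),(.178,(0,255,255))):
    u=proj(p,t+l*R[:,0])[0]; print(l,u.round(1)); cv2.circle(im,tuple(((u-[130,100])*2.2).astype(int).tolist()),4,c,-1)
cv2.imwrite('pics/s2c.png',im)
E
```

```text
0 [262.3 227.3]
0.1124 [264.8 260.4]
0.159 [265.7 272.2]
0.178 [266.1 276.7]
```

View pics/s2c.png

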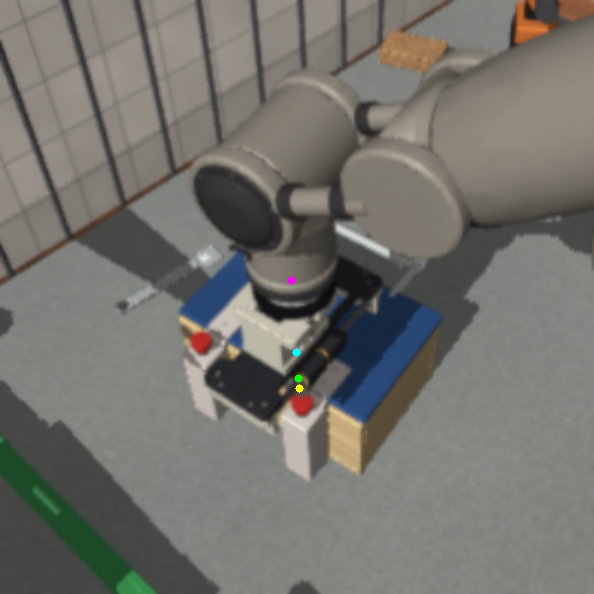

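Side picture: the projected tip (299,388) sits right above the near pin's cap (303,404). The alignment is good, so I press slowly while watching force.

```bash
python3 -m jog '[{"fingers":1,"x":0.6,"y":0,"z":-0.15,"spin":0},{"fingers":1,"x":1.2,"y":0,"z":-0.15,"spin":0},{"fingers":1,"x":1.6,"y":0,"z":-0.15,"spin":0},{"fingers":1,"x":1.9,"y":0,"z":-0.15,"spin":0},{"fingers":1,"x":2.1,"y":0,"z":-0.15,"spin":0}]'; python3 -m jog '[{"fingers":1,"x":0.2,"y":0,"z":0,"spin":0},{"fingers":1,"x":0.3,"y":0,"z":0,"spin":0},{"fingers":1,"x":0.4,"y":0,"z":0,"spin":0}]';
```

```text
time: 3.6
tool_pos: [0.4484, 0.1822, 0.3173]
tool_rot: [-1.071, 1.57, -2.471]
contact_force: [-2.4, -0.5, 5.5]
opening: 0.0008
time: 3.98
tool_pos: [0.4484, 0.1822, 0.3138]
tool_rot: [0.965, 1.571, -0.435]
contact_force: [-3.1, -0.1, 5.4]
opening: 0.0006
```

```bash
python3 -m jog '[{"fingers":1,"x":0.2,"y":0,"z":0,"spin":0},{"fingers":1,"x":0.4,"y":0,"z":0,"spin":0},{"fingers":1,"x":0.6,"y":0,"z":0,"spin":0}]'; python3 -m jog '[{"fingers":1,"x":0.1,"y":0,"z":0,"spin":0},{"fingers":1,"x":0.2,"y":0,"z":0,"spin":0}]';python3 -m jog '[{"fingers":1,"x":0.1,"y":0,"z":0,"spin":0}]'
```

```text
time: 4.35
tool_pos: [0.4483, 0.1822, 0.3078]
tool_rot: [1.144, 1.571, -0.256]
contact_force: [-2.5, -0.8, 6.8]
opening: 0.0006
time: 4.6
tool_pos: [0.4484, 0.1822, 0.3061]
tool_rot: [1.276, 1.57, -0.124]
contact_force: [-3.9, -0.9, 15.1]
opening: 0.0005
time: 4.72
tool_pos: [0.4483, 0.1822, 0.306]
tool_rot: [1.392, 1.57, -0.008]
contact_force: [-7.5, -3.4, 24.2]
opening: 0.0007
```

Home: force jumped to 24 N with the tip at 0.128 m. Next, the far pin (+14 cm along tool y).

```bash
python3 -m jog '[{"fingers":1,"x":0,"y":0,"z":0,"spin":0},{"fingers":1,"x":-3,"y":0,"z":0,"spin":0},{"fingers":1,"x":-3,"y":6,"z":0,"spin":0},{"fingers":1,"x":-3,"y":12,"z":0,"spin":0},{"fingers":1,"x":-3,"y":14,"z":0,"spin":0}]';python3 -m jog '[{"fingers":1,"x":0.3,"y":0,"z":0,"spin":0},{"fingers":1,"x":0.6,"y":0,"z":0,"spin":0}]'; python3 - <<'E'
from go import *
spins(); shift([.5866,.2042,.14])
E
```

```text
time: 5.35
tool_pos: [0.5889, 0.2061, 0.3337]
tool_rot: [1.522, 1.569, 0.121]
contact_force: [-0.9, -0.2, -0.2]
opening: 0.0003
time: 5.6
tool_pos: [0.5856, 0.2059, 0.3277]
tool_rot: [-1.483, 1.569, -2.883]
contact_force: [-0.3, -0.5, -0.3]
opening: 0.0005
spin -179.98784807600035 0.012151923999653036 q [ 0.215  0.581  1.353 -0.     1.209  1.615] t 5.6 F [-0.3 -0.5 -0.3]
[[-0.001  0.985  0.17 ]
 [-0.     0.17  -0.985]
 [-1.    -0.002  0.   ]]
tip [0.5853 0.2059 0.1497] shift cm [0.97 0.1  0.19]
```

```bash
python3 -m jog '[{"fingers":1,"x":0.3,"y":0.1,"z":0.15,"spin":0},{"fingers":1,"x":0.6,"y":0.1,"z":0.15,"spin":0},{"fingers":1,"x":0.9,"y":0.1,"z":0.15,"spin":0},{"fingers":1,"x":1.1,"y":0.1,"z":0.15,"spin":0},{"fingers":1,"x":1.3,"y":0.1,"z":0.15,"spin":0}]'; python3 -m jog '[{"fingers":1,"x":0.2,"y":0,"z":0,"spin":0},{"fingers":1,"x":0.4,"y":0,"z":0,"spin":0},{"fingers":1,"x":0.6,"y":0,"z":0,"spin":0}]'; python3 -m jog '[{"fingers":1,"x":0.1,"y":0,"z":0,"spin":0},{"fingers":1,"x":0.2,"y":0,"z":0,"spin":0}]'
```

```text
time: 6.22
tool_pos: [0.5875, 0.2046, 0.316]
tool_rot: [0.922, 1.571, -0.478]
contact_force: [-2.9, -1.8, 6.0]
opening: 0.0004
time: 6.6
tool_pos: [0.5875, 0.2047, 0.3101]
tool_rot: [1.121, 1.57, -0.28]
contact_force: [-2.7, -0.5, 6.5]
opening: 0.0003
time: 6.85
tool_pos: [0.5875, 0.2047, 0.3081]
tool_rot: [1.114, 1.57, -0.286]
contact_force: [-3.4, -1.2, 6.0]
opening: 0.0006
```

```bash
python3 -m jog '[{"fingers":1,"x":0.1,"y":0,"z":0,"spin":0},{"fingers":1,"x":0.2,"y":0,"z":0,"spin":0}]'; python3 -m jog '[{"fingers":1,"x":0.1,"y":0,"z":0,"spin":0},{"fingers":1,"x":0.1,"y":0,"z":0,"spin":0}]'
```

```text
time: 7.1
tool_pos: [0.5875, 0.2047, 0.3062]
tool_rot: [1.194, 1.57, -0.206]
contact_force: [-5.0, -1.3, 12.1]
opening: 0.0006
time: 7.35
tool_pos: [0.5874, 0.2046, 0.3062]
tool_rot: [1.407, 1.57, 0.007]
contact_force: [-5.1, -1.6, 12.3]
opening: 0.0006
```

```bash
python3 -m jog '[{"fingers":1,"x":0.1,"y":0,"z":0,"spin":0},{"fingers":1,"x":0.1,"y":0,"z":0,"spin":0}]'; python3 -m jog '[{"fingers":1,"x":-5,"y":0,"z":0,"spin":0},{"fingers":0.3,"x":-5,"y":-2,"z":5.5,"spin":0},{"fingers":0.3,"x":-5,"y":-4,"z":11,"spin":0},{"fingers":0.3,"x":-5,"y":-6,"z":16.5,"spin":0},{"fingers":0.3,"x":-5,"y":-7,"z":22,"spin":0}]';python3 -m jog '[{"fingers":0.3,"x":0,"y":0,"z":2.4,"spin":0},{"fingers":0.3,"x":0,"y":0,"z":2.4,"spin":0},{"fingers":0.3,"x":0,"y":0,"z":2.4,"spin":0}]'; python3 - <<'E'
from go import *
spins(); shift([.559,-.0481,.115],.1592)
v0=np.load('box.npy')
import runpy
runpy.run_path('fit.py')
np.save('box.npy',v0)
T=cv2.imread('pics/fit.png')
E
```

```text
time: 7.6
tool_pos: [0.5873, 0.2046, 0.3061]
tool_rot: [1.448, 1.569, 0.048]
contact_force: [-7.1, -2.1, 16.8]
opening: 0.0007
time: 8.22
tool_pos: [0.5553, -0.0256, 0.3535]
tool_rot: [1.015, 1.57, -0.385]
contact_force: [1.6, -0.2, 0.2]
opening: 0.0359
time: 8.6
tool_pos: [0.56, -0.047, 0.3532]
tool_rot: [-2.667, 1.57, 2.216]
contact_force: [0.3, 0.7, -0.0]
opening: 0.0626
spin -179.9837440689238 0.016255931076187835 q [-0.22   0.454  1.499  0.     1.189  1.18 ] t 8.6 F [ 0.3  0.7 -0. ]
[[-0.     0.985  0.17 ]
 [ 0.     0.17  -0.985]
 [-1.    -0.    -0.   ]]
tip [ 0.56   -0.0469  0.194 ] shift cm [ 7.9  -0.11  0.1 ]
top [[193.6, 220.8], [200.2, 270.6]] [46 45]
lid [[250, 192], [234, 278], [214, 291], [202, 199]] [[200.89999389648438, 197.60000610351562], [249.89999389648438, 190.89999389648438], [262.5, 284.6000061035156], [213.60000610351562, 291.20001220703125]]
side [[221.5, 257.4], [267.1, 285.1]] [57 67]
lid [[330, 245], [295, 291], [212, 241], [252, 203]] [[211.6999969482422, 241.39999389648438], [242.39999389648438, 190.3000030517578], [331.0, 243.39999389648438], [300.29998779296875, 294.6000061035156]]
lid ctr [0.53424807 0.07667242 0.12      ]
[0.5356 0.0865 0.1708 0.008  0.0091] 9.787330410675226 25.673112903807457
[-0.6 -0.4 -1.2  0.2  1.9 -1.6 -6.  -4.   2.3  0.4 -6.   2.9  0.1  0.2
 -0.5  0.3  0.7 -2.2 -1.   0.5  2.5 -0.8  1.9  0.9]
pins [[0.4484 0.18   0.132 ]
 [0.5864 0.2038 0.1309]] bar [[ 0.5589 -0.0485  0.115 ]]
```

View pics/fit.png

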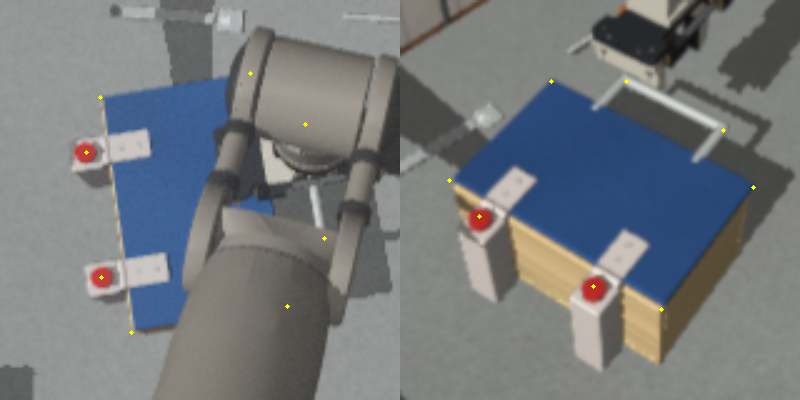

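The pictures show both caps seated on their blocks, about 10 mm lower than before. I go down on the bar with the opening narrowed to 40 mm so the inner finger clears the lid edge.

```bash
python3 -m jog '[{"fingers":0.57,"x":0,"y":-0.1,"z":0.1,"spin":0},{"fingers":0.57,"x":1.5,"y":-0.1,"z":0.1,"spin":0},{"fingers":0.57,"x":3,"y":-0.1,"z":0.1,"spin":0},{"fingers":0.57,"x":4.5,"y":-0.1,"z":0.1,"spin":0}]'; python3 -m jog '[{"fingers":0.57,"x":1,"y":0,"z":0,"spin":0},{"fingers":0.57,"x":2,"y":0,"z":0,"spin":0},{"fingers":0.57,"x":3,"y":0,"z":0,"spin":0},{"fingers":0.57,"x":3.4,"y":0,"z":0,"spin":0},{"fingers":0.57,"x":3.4,"y":0,"z":0,"spin":0}]'; python3 -c "
from go import *
spins(); shift([.559,-.0481,.115],.1592)"
```

```text
time: 9.2
tool_pos: [0.5591, -0.0487, 0.3066]
tool_rot: [-1.908, 1.569, 2.975]
contact_force: [0.3, 0.1, 0.2]
opening: 0.0396
time: 9.82
tool_pos: [0.5593, -0.0489, 0.2741]
tool_rot: [-1.456, 1.571, -2.856]
contact_force: [-0.4, 0.2, -0.1]
opening: 0.0397
spin 179.9960670649512 -0.003932935048851505 q [-0.224  0.541  1.595 -0.     1.006  1.177] t 9.825 F [-0.4  0.2 -0.1]
[[-0.     0.985  0.17 ]
 [-0.     0.17  -0.985]
 [-1.    -0.     0.   ]]
tip [ 0.5593 -0.0489  0.1149] shift cm [-0.01 -0.02 -0.08]
```

Close slowly on the bar and check the forces.

```bash
python3 -m jog '[{"fingers":1,"x":0,"y":0,"z":0,"spin":0},{"fingers":1,"x":0,"y":0,"z":0,"spin":0},{"fingers":1,"x":0,"y":0,"z":0,"spin":0},{"fingers":1,"x":0,"y":0,"z":0,"spin":0},{"fingers":1,"x":0,"y":0,"z":0,"spin":0}]' 20; python3 - <<'E'
from go import *
s,t,R=st(); v=np.load('box.npy')
by=np.array([-np.sin(v[2]),np.cos(v[2]),0]); r=.222
for a in(6,12,18,24,30,36,42,48,54,60):
    a=np.radians(a); d=by*r*(1-np.cos(a))+np.array([0,0,r*np.sin(a)]); print(round(np.degrees(a)),(R.T@d*100).round(2))
E
```

```text
time: 10.45
tool_pos: [0.5591, -0.0472, 0.2745]
tool_rot: [3.119, 1.568, 1.719]
contact_force: [-1.7, 9.0, 2.1]
opening: 0.0115
6 [-2.32  0.   -0.13]
12 [-4.61  0.   -0.5 ]
18 [-6.86  0.   -1.11]
24 [-9.02  0.   -1.95]
30 [-11.09   0.    -3.01]
36 [-13.04   0.    -4.28]
42 [-14.84   0.    -5.75]
48 [-16.47   0.    -7.4 ]
54 [-17.93   0.    -9.21]
60 [-19.19   0.   -11.16]
```

Gripped: opening 11.5 mm on the 12 mm bar. The 9 N sideways force says the bar lies about 2 mm further toward +y, so I include −0.2 in z and follow the arc.

```bash
python3 -m jog '[{"fingers":1,"x":-0.4,"y":0,"z":-0.15,"spin":0},{"fingers":1,"x":-1.2,"y":0,"z":-0.2,"spin":0},{"fingers":1,"x":-2.3,"y":0,"z":-0.33,"spin":0},{"fingers":1,"x":-3.5,"y":0,"z":-0.5,"spin":0},{"fingers":1,"x":-4.6,"y":0,"z":-0.7,"spin":0}]'; python3 -c "
from go import *
spins()"
```

```text
time: 11.08
tool_pos: [0.5581, -0.0419, 0.3213]
tool_rot: [0.878, 1.57, -0.522]
contact_force: [1.5, 1.4, -2.5]
opening: 0.0115
spin 179.9892429527609 -0.01075704723916715 q [-0.212  0.482  1.548 -0.     1.111  1.189] t 11.075 F [ 1.5  1.4 -2.5]
[[ 0.     0.986  0.17 ]
 [-0.     0.17  -0.986]
 [-1.     0.     0.   ]]
```

```bash
python3 -m jog '[{"fingers":1,"x":-1.35,"y":0,"z":-0.34,"spin":0},{"fingers":1,"x":-2.7,"y":0,"z":-0.76,"spin":0},{"fingers":1,"x":-4.0,"y":0,"z":-1.26,"spin":0},{"fingers":1,"x":-5.25,"y":0,"z":-1.85,"spin":0},{"fingers":1,"x":-6.48,"y":0,"z":-2.51,"spin":0}]';python3 -m jog '[{"fingers":1,"x":-1.0,"y":0,"z":-0.6,"spin":0},{"fingers":1,"x":-1.95,"y":0,"z":-1.27,"spin":0},{"fingers":1,"x":-2.87,"y":0,"z":-1.98,"spin":0},{"fingers":1,"x":-3.75,"y":0,"z":-2.74,"spin":0}]'; python3 -c "
from go import *
spins()"
```

```text
time: 11.7
tool_pos: [0.5538, -0.0178, 0.3865]
tool_rot: [0.188, 1.568, -1.213]
contact_force: [0.8, -6.3, 0.3]
opening: 0.0113
time: 12.2
tool_pos: [0.549, 0.0086, 0.4248]
tool_rot: [0.248, 1.565, -1.154]
contact_force: [-0.2, -10.0, 4.0]
opening: 0.011
spin 179.94642065166244 -0.053579348337507327 q [-0.123  0.371  1.424 -0.005  1.344  1.279] t 12.2 F [ -0.2 -10.    4. ]
[[ 0.002  0.986  0.169]
 [-0.005  0.169 -0.986]
 [-1.     0.001  0.005]]
```

```bash
python3 -m jog '[{"fingers":1,"x":-1.1,"y":0,"z":-0.85,"spin":0},{"fingers":1,"x":-2.1,"y":0,"z":-1.86,"spin":0},{"fingers":1,"x":-2.98,"y":0,"z":-2.95,"spin":0},{"fingers":1,"x":-3.8,"y":0,"z":-4.1,"spin":0},{"fingers":1,"x":-4.3,"y":0,"z":-4.8,"spin":0}]';python3 -m jog '[{"fingers":1,"x":0,"y":0,"z":0,"spin":0},{"fingers":1,"x":0,"y":0,"z":0,"spin":0}]'; python3 - <<'E'
from go import *
from scipy.optimize import brentq
spins()
v=np.load('box.npy'); by=np.array([-np.sin(v[2]),np.cos(v[2]),0]); h=np.array([v[0],v[1],0])+.085*by+[0,0,.115]
s,t,R=st(); b=t+.1592*R[:,0]; d=b-h; print('bar',b,'radius',np.hypot(d@by,d[2]),'ang',np.degrees(np.arctan2(d[2],-d@by)))
out=[]
for n,(x,y) in dict(top=(240,230),side=(280,220)).items():
    p=shot(n); out.append(cv2.resize(p['color'][y-100:y+100,x-100:x+100,::-1],None,fx=2,fy=2))
cv2.imwrite('pics/lift.png',np.hstack(out))
E
```

```text
time: 12.82
tool_pos: [0.5406, 0.0569, 0.4678]
tool_rot: [0.565, 1.567, -0.836]
contact_force: [-0.2, -5.3, 3.5]
opening: 0.011
time: 13.08
tool_pos: [0.5407, 0.0565, 0.4675]
tool_rot: [0.526, 1.567, -0.875]
contact_force: [-0.8, -6.1, 6.1]
opening: 0.0111
spin 179.97609951679092 -0.023900483209104095 q [-0.036  0.336  1.359 -0.003  1.444  1.365] t 13.075 F [-0.8 -6.1  6.1]
[[ 0.002  0.986  0.169]
 [-0.003  0.169 -0.986]
 [-1.     0.002  0.003]]
bar [0.54104774 0.05606963 0.30830696] radius 0.22558267213812883 ang 58.972822916103276
```

View pics/lift.png

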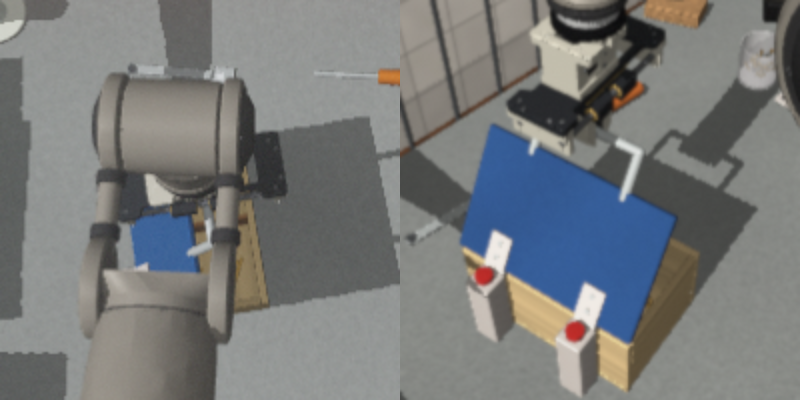

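```bash
python3 - <<'E'
from go import *
p=shot('side','fin.png'); v=np.load('box.npy')
hsv=cv2.cvtColor(p['color'],cv2.COLOR_RGB2HSV); m=cv2.inRange(hsv,(100,120,50),(125,255,255)); m[:,:180]=0;m[:, 380:]=0;m[:150]=0;m[320:]=0
k,l,s,c=cv2.connectedComponentsWithStats(m); j=1+s[1:,4].argmax(); h=cv2.convexHull(np.argwhere(l==j)[:,::-1].astype(np.int32))
obs=cv2.approxPolyDP(h,6,True)[:,0]; print(obs.tolist())
c,s_=np.cos(v[2]),np.sin(v[2])
def W(b): b=np.atleast_2d(b); return np.c_[v[0]+c*b[:,0]-s_*b[:,1],v[1]+s_*b[:,0]+c*b[:,1],b[:,2]]
def cor(a):
    a=np.radians(a); r=.170; n=.005
    return proj(p,W([(sx*.132,.085-r*np.cos(a)+n*np.sin(a),.115+r*np.sin(a)+n*np.cos(a)) for sx in(-1,1)]))
o=[obs[((obs-u)**2).sum(1).argmin()] for u in cor(60)]
for a in range(50,72,2): print(a,cor(a).round(1).tolist(),np.linalg.norm(cor(a)-o,axis=1).round(2))
s,t,R=st(); print(s['time'],s['contact_force'],t)
E
```

```text
[[317, 228], [294, 290], [210, 240], [225, 183]]
50 [[321.0, 229.2], [230.1, 182.7]] [4.21 5.1 ]
52 [[320.0, 229.6], [228.7, 182.7]] [3.42 3.71]
54 [[319.0, 230.0], [227.3, 182.9]] [2.83 2.27]
56 [[317.9, 230.6], [225.8, 183.1]] [2.7 0.8]
58 [[316.8, 231.2], [224.3, 183.4]] [3.18 0.81]
60 [[315.6, 231.9], [222.7, 183.8]] [4.13 2.39]
62 [[314.3, 232.7], [221.2, 184.2]] [5.37 4.03]
64 [[313.1, 233.6], [219.5, 184.7]] [6.8  5.73]
66 [[311.8, 234.5], [217.9, 185.4]] [8.37 7.48]
68 [[310.4, 235.6], [216.2, 186.1]] [10.05  9.28]
70 [[309.1, 236.8], [214.5, 186.8]] [11.84 11.15]
13.225 [-0.7804497  -6.64683426  6.6974316 ] [0.54073024 0.05640945 0.4674163 ]
```

```bash
python3 -m jog '[{"fingers":1,"x":-0.2,"y":0,"z":-0.2,"spin":0},{"fingers":1,"x":-0.4,"y":0,"z":-0.4,"spin":0},{"fingers":1,"x":-0.4,"y":0,"z":-0.4,"spin":0},{"fingers":1,"x":-0.4,"y":0,"z":-0.4,"spin":0},{"fingers":1,"x":-0.4,"y":0,"z":-0.4,"spin":0}]'; python3 -m jog '[{"fingers":1,"x":0,"y":0,"z":0,"spin":0},{"fingers":1,"x":0,"y":0,"z":0,"spin":0},{"fingers":1,"x":0,"y":0,"z":0,"spin":0},{"fingers":1,"x":0,"y":0,"z":0,"spin":0}]'; python3 - <<'E'
from go import *
s,t,R=st(); b=t+.1592*R[:,0]; v=np.load('box.npy'); by=np.array([-np.sin(v[2]),np.cos(v[2]),0]); h=np.array([v[0],v[1],0])+.087*by+[0,0,.115]
d=b-h; print(b,np.hypot(d@by,d[2]),np.degrees(np.arctan2(d[2],-d@by)),np.abs(s['qvel']).max())
p=shot('side'); hsv=cv2.cvtColor(p['color'],cv2.COLOR_RGB2HSV); m=cv2.inRange(hsv,(100,120,50),(125,255,255)); m[:,:180]=0;m[:, 380:]=0;m[:150]=0;m[320:]=0
k,l,s,c=cv2.connectedComponentsWithStats(m); j=1+s[1:,4].argmax(); hh=cv2.convexHull(np.argwhere(l==j)[:,::-1].astype(np.int32))
print(cv2.approxPolyDP(hh,6,True)[:,0].tolist())
E
```

```text
time: 13.85
tool_pos: [0.5402, 0.0607, 0.4704]
tool_rot: [0.199, 1.569, -1.201]
contact_force: [-0.4, -5.5, 6.1]
opening: 0.0111
time: 14.35
tool_pos: [0.5402, 0.0607, 0.4703]
tool_rot: [0.209, 1.569, -1.192]
contact_force: [-1.7, -5.7, 4.9]
opening: 0.0114
[0.54026786 0.06050123 0.31113849] 0.22674924004127547 59.882904769146386 0.0011014061317997565
[[316, 228], [294, 290], [210, 240], [224, 183]]
```

```bash
python3 -c "
from cell import robot
print(robot.hand_in(), robot.observe()['time'])"
```

```text
the job is handed in; nothing more can be done
the job is handed in; nothing more can be done
```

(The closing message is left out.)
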